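Twist-lock a channel nut into the rolling board's rail

ROBOT

A 6-joint arm with a two-finger parallel gripper is mounted at the origin on the work surface; the furniture and walls round the work are solid. World frame = base frame: x ahead of the robot, y to its left, z up, the work surface at z = 0. Lengths are in m, angles in degrees, forces in N, time in s.
With the tool pointing down it reaches from about 0.375 to 0.75 m from the base axis. Payload 9 kg.
Tool frame: the origin (TCP) lies where the fingers leave the gripper's body, on its centre line; the fingertips stand 73 mm ahead of it and the grasp point (between the pads) lies 54 mm ahead of it (robot.tip_reach is the distance from the TCP to the fingertips, in m); z points along the fingers, y is the direction in which the jaws open and shut (so a half turn about z gives the same grasp; the last joint's range is limited). The gripper opens to 85 mm and grips with 20 to 120 N. Pads are 22 mm wide; open, the fingers measure 114 mm over their backs; the gripper's body (76 mm by 85 mm) begins 54 mm behind the grasp point. The pads swing forward as they close: fully open they stand 13 mm farther back than shut.
Start: joints at [53.875, 5.964, 5.575, 89.605, 0, 77.527], TCP at [0.241, 0.55, 0.304] pointing down, gripper open.
Joint ranges: [-171.21, 171.21], [-48.23, 106.86], [-62.78, 66.21], [-105.2, 120.99], [-86.42, 89.51], [-180, 180]. Speed limits (degrees/s): [127.2, 127.2, 147.25, 180, 180, 180].

INTERFACE

Orientations are given as [roll, pitch, yaw] about the fixed x, y, z axes, in that order (R = Rz(yaw) Ry(pitch) Rx(roll)).
In Python, from plant import robot gives the robot as it stands. Calls block until the motion is done:
- robot.move_pose(position, orientation): joint-space move of the TCP to a pose.
- robot.line_to(position, vel=0.15, rotation=None, guard=None): straight line of the TCP; rotation=None keeps the orientation; vel is the mean speed in m/s. With guard (N) it stops when the force on the tool has changed by that much, and returns True; else False.
- robot.goto_joints(angles): joint-space move.
- robot.set_gripper(opening): finger opening in m; the grip force is fixed at half the most; returns when the fingers have stopped.
- robot.pause(seconds).
- robot.ik(position, orientation): joint angles nearest the present ones, or None.
- robot.observe(): the state.
- robot.grab_frame(name): name is "side" or "top"; returns the picture (480x640x3 uint8, blue, green, red); there is no depth.
- robot.get_calibration(name): a dict with "vertical_fov" (degrees; the focal length in pixels is half the picture's height over the tangent of half this angle, whatever the lens; pixels are square), "cx", "cy" (the principal point, pixels), "k1" (the pictures are not rectified: a ray, as slopes to the right and down, at radius r is drawn at 1 + k1 r^2 times it, then the intrinsics apply), "rvec" (rotation vector, rad) and "tvec" (3), from world to camera coordinates, as OpenCV has them. Camera axes: x right, y down, z forward; pixel columns grow to the right and rows downward; lengths in m; the calibration is good to about 2 mm. A picture is of the moment at which its call begins. get_calibration takes no time and is no camera call.
A pose or a line that the arm cannot do raises robot.IKError and nothing moves.
- robot.job_done(): hands the job in, once; it reports no verdict.
The state is a dict: "time": time; "q": joint angles; "qvel": joint speeds; "joint_torque": joint torques, N m; "tool_pos": TCP position; "tcp_rot": TCP orientation; "ft_force": force on the tool from outside, world axes, zero at the start; "torque": the same for the moment, N m; "gripper_width": finger opening in m.
Only numpy, scipy, OpenCV 4.12 (cv2) and the standard library are available. Lean on these libraries where they do the work, as an engineer would, in place of code of your own. Each camera call takes 0.05 s, during which the arm holds its last target.

TASK

Fit the steel channel nut into the aluminium rail on the wooden board, at about the middle of its length: pick it up by its wooden bar grip, lower it through the slot, press it down gently against the spring strip, twist it a quarter turn there, then ease off and let it spring up so that its grooves catch the lips of the rail. Never force it. Let go of it and leave the pot, the stamp and the ring cutter where they stand.

Things in the scene. Friction and masses are not known exactly. Their poses are not given: they have to be found in the camera images.
- rail: Fixed wooden board 90x200x12 mm with an aluminium channel 60 wide (x), 170 long (y), plus a 7 mm grey cap at each end. Origin: middle of the board's underside, on the worktable; z up. Top at 47 mm. Inside, the channel is 54 mm wide. Over 40 N in all between nut and rail, strip included, counts as damage. Heights of the nut given elsewhere are of its origin above this one.
- slot_mouth (a point): Middle of the slot's mouth, on the rail's top, 47 mm above the rail's origin. The slot runs along the rail's y, 22 mm wide, edges rounded with 2 mm radius; its lips are 4 mm thick (11 to 15 mm from the centre line) and hang down 10 mm from the top.
- channel_floor (a point): Middle of the channel's floor, 33 mm above the rail's origin (14 mm below its top): the rest height of the surface of a level, spring-loaded steel strip that fills the floor. The point does not move with the strip. The strip yields up to 13 mm downward; it pushes up with about 3.6 N at once and 0.6 N more per mm.
- nut: Loose channel nut, about 0.1 to 0.2 kg, standing on its foot. Origin: middle of its underside; z up, y along its long side. Steel foot 48 mm long (y), 20 wide (x; 17 in the lowest 3 mm), 8 thick, a tooth at each end rising to 12 mm; from stem (radius 7) to teeth (16.5 mm from the axis) are the grooves for the lips. Steel flange, 32 mm across, 25 to 29 mm above the origin.
- nut_grip (a point): Middle of the nut's wooden bar grip, 54 mm above the nut's origin; the bar is 14 mm thick (x), 44 long (y), 30 high. Put in with its long side along the slot, the nut can turn, either way, when 25 mm or less above the rail's origin; the flange meets the rail's top at 22 mm; turned 90 degrees and let go, it springs up and hangs on the lips at 29 mm.
- pot_small: small grey clay pinch pot, 75 x 68 x 44 mm, origin under its centre; leave alone
- stamp: wooden pattern stamp with a knob, 34 x 34 x 58 mm, origin under its centre; leave alone
- cutter: tin ring cutter, 48 mm in diameter, 22 mm high, origin under its centre; leave alone
There are look-alikes about, which are no part of the job. What is shaped like the nut but purple is not meant.

How it is judged:
By the outcome, as a careful person would: the job done as asked, in the order asked, and still so for the second after the job is handed in, with the robot touching nothing.
It also fails if it takes over 54 s, if anything falls off the work surface, if the arm or the gripper's body presses on something with over 40 N, if the wrist force passes 120 N, or if a joint passes its speed limit or range.

## Working session

There is one attempt and no reset: what is moved stays moved. The work goes in short steps, each a Python script; the robot and the scene stay as the last script left them, time stands still between calls to the robot, and variables do not carry over. Pictures are saved under pics/ and viewed, and the job is handed in when it is done.

```bash
ls; mkdir -p pics
python3 - <<'E'
from plant import robot
import cv2
for n in("side","top"):
    f=robot.grab_frame(n); cv2.imwrite(f"pics/{n}0.png",f); print(n,robot.get_calibration(n))
o=robot.observe(); print(o); print(robot.tip_reach)
E
```

```text
pics
side {'vertical_fov': 44.408963486503445, 'cx': 309.56995471101214, 'cy': 242.51940283399747, 'k1': -0.02699916824165146, 'rvec': array([ 2.18047665, -0.10637279,  0.03456764]), 'tvec': array([-0.4429697 ,  0.07918066,  1.50610689])}
top {'vertical_fov': 54.48187964452072, 'cx': 325.2081619296818, 'cy': 239.03046596884639, 'k1': -0.11513991107746915, 'rvec': array([ 2.16970696, -2.17482873,  0.09876871]), 'tvec': array([-0.00612853,  0.45608799,  1.26019972])}
{'time': 0.1, 'q': array([5.38720440e+01, 5.99699812e+00, 5.53194508e+00, 8.96058070e+01,
       8.23410915e-04, 7.75285476e+01]), 'qvel': array([-0.17207924, -0.08002281,  0.13238756,  0.0175645 , -0.01231009,
       -0.03064555]), 'joint_torque': array([ 8.11954436e-03, -5.58208644e+01,  5.04717565e+01,  1.30960104e-02,
       -2.15962232e-04, -2.17881802e-05]), 'tool_pos': array([0.24059075, 0.54941354, 0.30318577]), 'tcp_rot': array([-1.79930990e+02, -1.61064183e-02,  1.56343486e+02]), 'ft_force': array([-0.62480859, -1.29088045,  0.83802835]), 'torque': array([ 0.01149626,  0.00958279, -0.02241536]), 'gripper_width': 0.08556135421719482}
0.0726
```

View pics/side0.png

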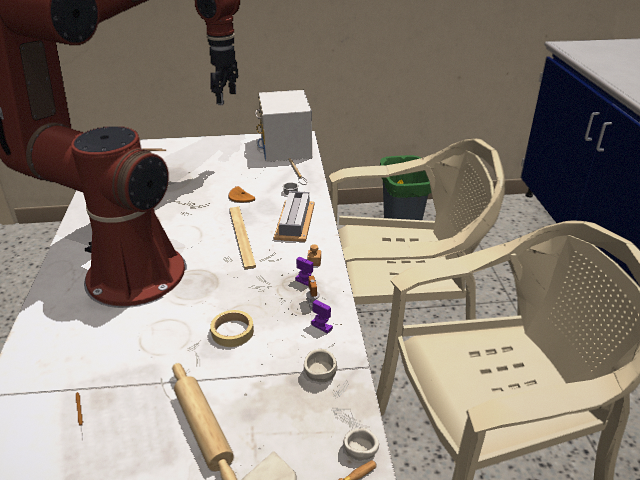

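View pics/top0.png

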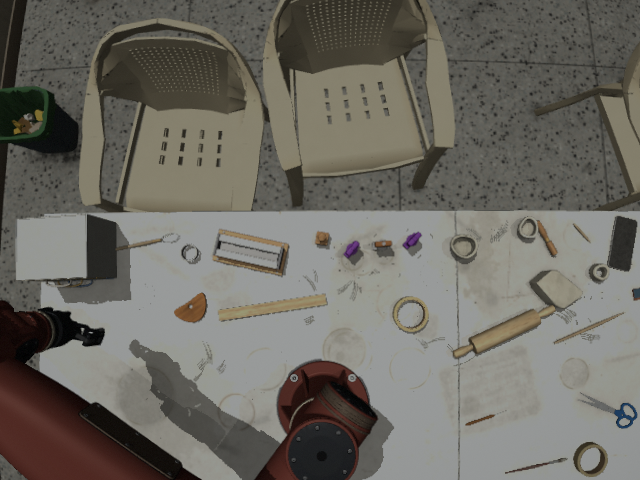

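Run:
```python
import cv2,numpy as np
t=cv2.imread('pics/top0.png');s=cv2.imread('pics/side0.png')
a=cv2.resize(t[220:280,300:440],None,fx=5,fy=5,interpolation=cv2.INTER_CUBIC)
b=cv2.resize(s[235:340,270:350],None,fx=5,fy=5,interpolation=cv2.INTER_CUBIC)
c=cv2.resize(t[220:285,170:300],None,fx=5,fy=5,interpolation=cv2.INTER_CUBIC)
d=cv2.resize(s[170:250,250:340],None,fx=6,fy=6,interpolation=cv2.INTER_CUBIC)
for n,i in zip('abcd',(a,b,c,d)): cv2.imwrite(f'pics/c_{n}.png',i)
```

```text
(no output)
```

View pics/c_a.png

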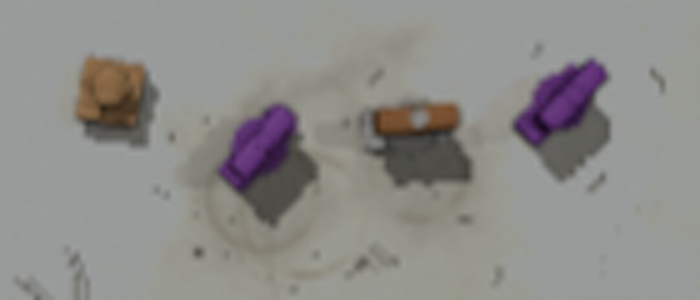

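View pics/c_b.png

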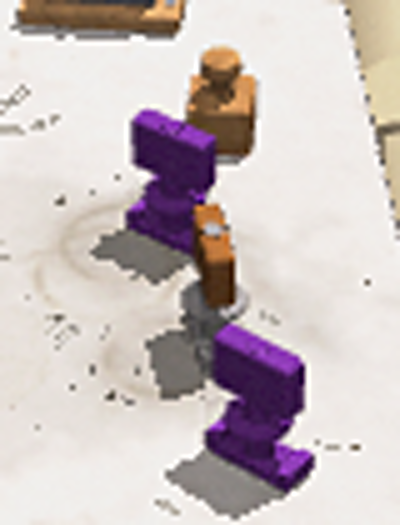

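View pics/c_c.png

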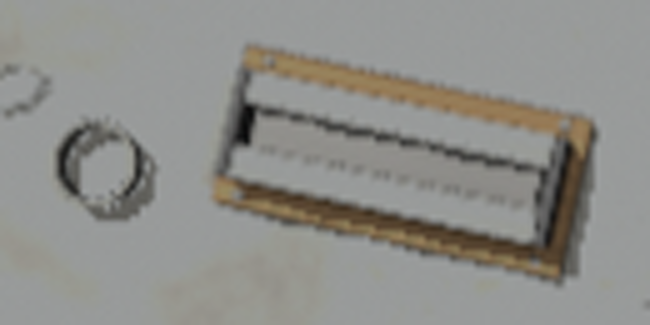

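View pics/c_d.png

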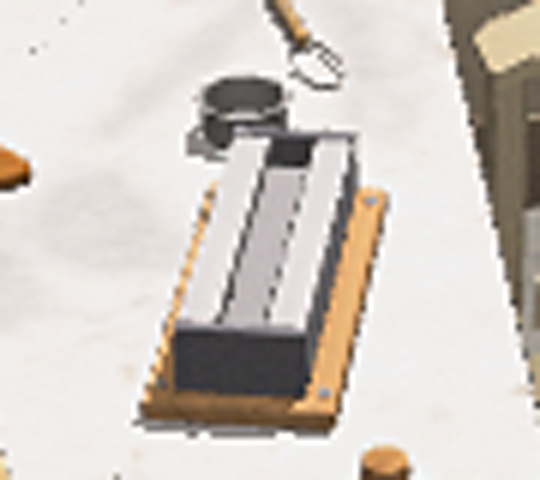

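Candidates in the top view: purple look-alikes at (351,249) and (412,241), the stamp, also brown wood, at (322,238), and the brown-grip steel nut at (383,244). Only (383,244) matches the description; side view (312,290) agrees and shows a grey foot and flange. The rail is at top (250,252), side (295,215).

```bash
cat > h.py <<'E'
import numpy as np,cv2
class C:
    def __init__(s,c):
        f=240/np.tan(np.radians(c['vertical_fov'])/2)
        s.K=np.array([[f,0,c['cx']],[0,f,c['cy']],[0,0,1.]]);s.D=np.array([c['k1'],0,0,0.])
        s.rv=np.array(c['rvec']);s.tv=np.array(c['tvec']);s.R=cv2.Rodrigues(s.rv)[0];s.o=-s.R.T@s.tv
    def ray(s,p):
        u=cv2.undistortPoints(np.array(p,float).reshape(-1,1,2),s.K,s.D).reshape(-1,2)
        d=np.c_[u,np.ones(len(u))]@s.R
        return d
    def plane(s,p,z):
        d=s.ray(p);return s.o+d*((z-s.o[2])/d[:,2])[:,None]
    def proj(s,P): return cv2.projectPoints(np.array(P,float).reshape(-1,1,3),s.rv,s.tv,s.K,s.D)[0].reshape(-1,2)
def tri(a,pa,b,pb):
    da=a.ray([pa])[0];db=b.ray([pb])[0];da/=np.linalg.norm(da);db/=np.linalg.norm(db)
    A=np.c_[da,-db];t=np.linalg.lstsq(A,b.o-a.o,rcond=None)[0]
    p,q=a.o+da*t[0],b.o+db*t[1];return (p+q)/2,np.linalg.norm(p-q)
def cams():
    from plant import robot
    return C(robot.get_calibration('top')),C(robot.get_calibration('side'))
E
python3 - <<'E'
from h import *
T,S=cams();print(T.o,S.o)
t=cv2.imread('pics/top0.png');s=cv2.imread('pics/side0.png')
def mask(im,box):
    x0,y0,x1,y1=box;h=cv2.cvtColor(im,cv2.COLOR_BGR2HSV)[y0:y1,x0:x1]
    m=cv2.inRange(h,(3,90,50),(18,255,255));return m
mt=mask(t,(370,235,396,252));ms=mask(s,(300,270,320,303))
for n,m,o in(('t',mt,(370,235)),('s',ms,(300,270))):
    ys,xs=np.nonzero(m);print(n,len(xs),xs.mean()+o[0],ys.mean()+o[1],xs.min()+o[0],xs.max()+o[0],ys.min()+o[1],ys.max()+o[1])
    p=np.c_[xs,ys]+np.array(o);print(cv2.minAreaRect(p.astype(np.float32)))
    for r in m: print(''.join('#' if v else '.' for v in r))
# bright screw at top of grip
print(tri(T,(300+418/5,220+118/5),S,(270+213/5,235+231/5)))
# rail corners rough from crops
ct=lambda u,v:(170+(u)/5-.4,220+v/5-.4)
cs=lambda u,v:(250+u/6-.4,170+v/6-.4)
for n,a,b in [('screw far-near',(562,122),(323,393)),]:
    pass
pt=[ct(252,76),ct(565,142),ct(546,243),ct(232,178)]
print(T.plane(pt,.047))
bt=[ct(245,46),ct(593,120),ct(560,278),ct(215,200)]
print(T.plane(bt,.012))
E
```

```text
[ 0.33642948 -0.01041955  1.29725239] [ 0.34863821 -1.22328248  0.9235156 ]
t 66 382.2878787878788 243.6969696969697 375 390 241 246
((382.5, 243.5), (5.0, 15.0), 90.0)
..........................
..........................
..........................
..........................
..........................
..........................
...............######.....
.....#######....#####.....
.....#######....#####.....
.....#######....#####.....
.....########..######.....
.....##########...........
..........................
..........................
..........................
..........................
..........................
s 122 312.3606557377049 286.10655737704917 308 316 276 296
((312.2647399902344, 285.558837890625), (20.130456924438477, 7.033533096313477), 75.96376037597656)
....................
....................
....................
....................
....................
....................
.........#####......
........######......
.........######.....
.........###.##.....
.........##.........
.........##.........
.........#######....
.........#######....
.........#######....
.........#######....
.........########...
.........########...
..........#######...
..........#######...
...........######...
..........#######...
...........######...
...........######...
...........######...
...........######...
............#.......
....................
....................
....................
....................
....................
....................
(array([ 0.43877981, -0.1622329 ,  0.06626299]), np.float64(0.0010248305037279086))
[[0.46590596 0.2782263  0.047     ]
 [0.42969585 0.10749819 0.047     ]
 [0.37536905 0.11742067 0.047     ]
 [0.41047895 0.28816957 0.047     ]]
[[0.48639489 0.29060199 0.012     ]
 [0.44449197 0.09533294 0.012     ]
 [0.35717908 0.11316236 0.012     ]
 [0.40031025 0.30589294 0.012     ]]
```

Run:
```python
from h import *
T,S=cams()
t=cv2.imread('pics/top0.png').astype(float);s=cv2.imread('pics/side0.png').astype(float)
sat=t.max(2)-t.min(2); g=t.mean(2)
for c in (232,246,260,272):
    print(c,'sat',[int(v) for v in sat[225:280,c]]);print('   g',[int(v) for v in g[225:280,c]])
gs=s.mean(2);ss=s.max(2)-s.min(2)
for r in (202,212,222):
    print(r,'g',[int(v) for v in gs[r,272:320]]);print('  sat',[int(v) for v in ss[r,272:320]])
```

```text
232 sat [3, 3, 3, 2, 2, 2, 12, 51, 58, 59, 61, 26, 3, 2, 2, 3, 2, 2, 4, 3, 6, 5, 5, 5, 6, 6, 5, 3, 1, 2, 2, 3, 2, 6, 17, 38, 41, 42, 53, 40, 6, 6, 6, 7, 7, 9, 8, 8, 8, 9, 8, 9, 8, 8, 8]
   g [154, 153, 153, 154, 154, 153, 135, 113, 124, 123, 118, 136, 153, 154, 153, 153, 152, 143, 102, 109, 141, 143, 143, 141, 141, 141, 133, 137, 150, 153, 153, 153, 152, 136, 91, 66, 73, 72, 104, 92, 125, 151, 152, 151, 150, 149, 150, 150, 149, 147, 147, 146, 147, 148, 148]
246 sat [2, 2, 1, 2, 2, 2, 2, 3, 2, 11, 49, 60, 61, 62, 28, 2, 2, 2, 3, 3, 2, 3, 2, 5, 4, 6, 4, 5, 6, 4, 3, 1, 3, 2, 2, 2, 2, 9, 32, 38, 41, 52, 41, 4, 2, 1, 2, 2, 3, 5, 6, 2, 2, 2, 2]
   g [153, 153, 153, 153, 153, 153, 154, 153, 154, 134, 111, 122, 120, 119, 137, 154, 154, 154, 153, 153, 144, 103, 62, 110, 139, 141, 142, 141, 139, 130, 135, 150, 153, 154, 154, 154, 139, 96, 56, 67, 71, 106, 96, 125, 154, 153, 153, 153, 153, 151, 151, 153, 152, 154, 154]
260 sat [2, 2, 2, 2, 3, 2, 3, 3, 2, 3, 2, 2, 10, 48, 61, 61, 63, 28, 2, 3, 3, 1, 1, 2, 2, 2, 4, 5, 5, 6, 5, 5, 4, 3, 2, 2, 2, 2, 3, 3, 5, 31, 36, 40, 51, 44, 13, 2, 2, 2, 2, 2, 3
[... 1270 characters left out ...]
1, 189, 189, 182, 224, 226, 225, 226, 229, 242, 102, 93, 83, 179, 177, 181, 180, 164, 102, 242, 239, 239, 238, 240, 238, 240]
  sat [8, 8, 9, 11, 11, 9, 9, 6, 5, 74, 98, 5, 7, 5, 7, 6, 6, 7, 8, 7, 9, 8, 10, 9, 9, 8, 8, 8, 7, 7, 7, 4, 4, 3, 9, 117, 111, 110, 114, 115, 44, 4, 5, 3, 4, 4, 3, 1]
222 g [237, 239, 236, 235, 237, 241, 153, 198, 229, 223, 225, 227, 230, 233, 140, 142, 183, 187, 187, 189, 188, 186, 96, 221, 225, 221, 222, 227, 234, 136, 91, 90, 148, 177, 176, 181, 179, 132, 198, 243, 238, 238, 237, 237, 237, 237, 236, 236]
  sat [7, 6, 6, 9, 8, 4, 78, 96, 5, 7, 5, 7, 7, 7, 8, 6, 8, 8, 8, 7, 5, 8, 8, 9, 7, 6, 6, 7, 7, 5, 4, 3, 95, 115, 111, 112, 113, 96, 13, 3, 5, 5, 6, 5, 7, 6, 9, 8]
```

```bash
cat > rail.py <<'E'
from h import *
T,S=cams()
t=cv2.imread('pics/top0.png').astype(float);s=cv2.imread('pics/side0.png').astype(float)
sat=lambda i:i.max(2)-i.min(2)
def cross(v,a,b,th,last=False):
    r=[]
    for i in range(a,b):
        if (v[i]-th)*(v[i+1]-th)<0: r.append(i+(th-v[i])/(v[i+1]-v[i]))
    return (r[-1] if last else r[0]) if r else np.nan
def fit(C,pts,z,nm):
    P=C.plane(np.array(pts),z)
    k=np.ones(len(P),bool)
    for _ in range(4):
        c=np.polyfit(P[k,1],P[k,0],1);e=P[:,0]-np.polyval(c,P[:,1]);k=abs(e)<max(2*np.std(e[k]),.0003)
    print(nm,'ang',round(np.degrees(np.arctan(c[0])),2),'x@y=.198',round(np.polyval(c,.198)*1000,2),'sd',round(e[k].std()*1000,2),k.sum())
    return c
A=[];B=[];Cc=[];D=[];E=[]
g=t.mean(2);st=sat(t)
for c in range(226,274):
    a=cross(st[:,c],226,250,30)
    A.append((c,a)); i=int(a)+3
    Cc.append((c,cross(st[:,c],i,i+6,30)))
    # D: far slot edge: first g<130 after C ; near slot edge
    j=int(a)+8; D.append((c,cross(g[:,c],j-1,j+14,128)))
    # B near top edge: last crossing of 110 bright->dark coming from above, starting 18 after
    B.append((c,cross(g[:,c],int(a)+20,int(a)+34,105)))
for n,l,z in(('A far board z12',A,.012),('C far ch edge',Cc,.047),('D far slot',D,.047),('B near ch edge',B,.047)): fit(T,l,z,'top '+n)
gs=s.mean(2);ss=sat(s)
L=[];R=[];SL=[];W=[]
for r in range(196,224):
    r0=int(round(284+(202-r)*.3))
    L.append((cross(ss[r],r0-3,r0+5,25,True),r))
    R.append((cross(gs[r],r0+17,r0+26,165),r))
    SL.append((cross(gs[r],r0+4,r0+12,170),r))
for n,l in(('L',L),('R',R),('SL',SL)):
    l=[p for p in l if p[0]==p[0]]; fit(S,l,.047,'side '+n)
E
python3 rail.py
```

```text
top A far board z12 ang 12.33 x@y=.198 466.73 sd 0.16 42
 ** On entry to DLASCL parameter number  4 had an illegal value
 ** On entry to DLASCL parameter number  4 had an illegal value
 ** On entry to DLASCL parameter number  4 had an illegal value
 ** On entry to DLASCL parameter number  4 had an illegal value
 ** On entry to DLASCL parameter number  5 had an illegal value
 ** On entry to DLASCL parameter number  4 had an illegal valueTraceback (most recent call last):
  File "rail.py", line 27, in <module>
    for n,l,z in(('A far board z12',A,.012),('C far ch edge',Cc,.047),('D far slot',D,.047),('B near ch edge',B,.047)): fit(T,l,z,'top '+n)
                                                                                                                        ~~~^^^^^^^^^^^^^^^^
  File "rail.py", line 14, in fit
    c=np.polyfit(P[k,1],P[k,0],1);e=P[:,0]-np.polyval(c,P[:,1]);k=abs(e)<max(2*np.std(e[k]),.0003)
    c, resids, rank, s = lstsq(lhs, rhs, rcond)
                         ~~~~~^^^^^^^^^^^^^^^^^
    x, resids, rank, s = _umath_linalg.lstsq(a, b, rcond,
                         ~~~~~~~~~~~~~~~~~~~^^^^^^^^^^^^^
                                             signature=signature)
                                             ^^^^^^^^^^^^^^^^^^^^
    raise LinAlgError("SVD did not converge in Linear Least Squares")
numpy.linalg.LinAlgError: SVD did not converge in Linear Least Squares
```

```bash
sed -i "s/    P=C.plane(np.array(pts),z)/    pts=np.array(pts);pts=pts[~np.isnan(pts).any(1)]\n    P=C.plane(pts,z)/" rail.py; python3 rail.py
python3 - <<'E'
import cv2,numpy as np
t=cv2.imread('pics/top0.png');s=cv2.imread('pics/side0.png')
a=cv2.resize(t[225:285,205:295],None,fx=8,fy=8,interpolation=cv2.INTER_NEAREST)
b=cv2.resize(s[187:245,270:325],None,fx=10,fy=10,interpolation=cv2.INTER_NEAREST)
cv2.imwrite('pics/rt.png',a);cv2.imwrite('pics/rs.png',b)
E
```

```text
top A far board z12 ang 12.33 x@y=.198 466.73 sd 0.16 42
top C far ch edge ang 12.42 x@y=.198 452.33 sd 0.16 38
top D far slot ang 12.39 x@y=.198 434.59 sd 0.36 42
top B near ch edge ang 12.45 x@y=.198 390.91 sd 0.27 42
side L ang 12.17 x@y=.198 389.86 sd 0.43 23
side R ang 12.49 x@y=.198 449.75 sd 0.5 27
side SL ang 12.42 x@y=.198 407.55 sd 0.48 27
```

View pics/rt.png

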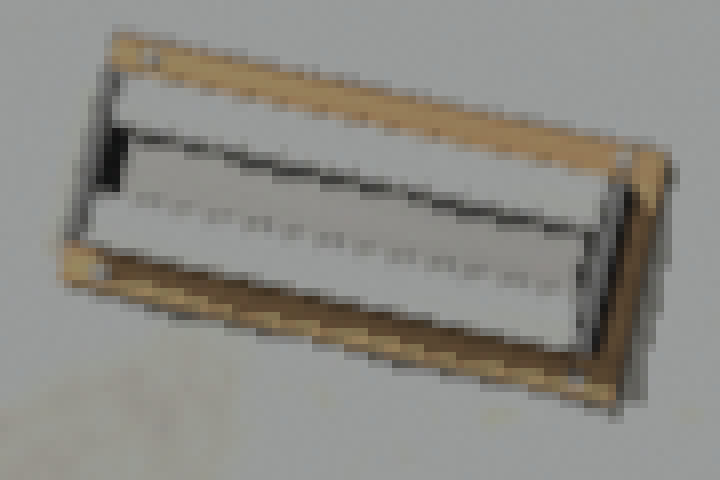

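View pics/rs.png

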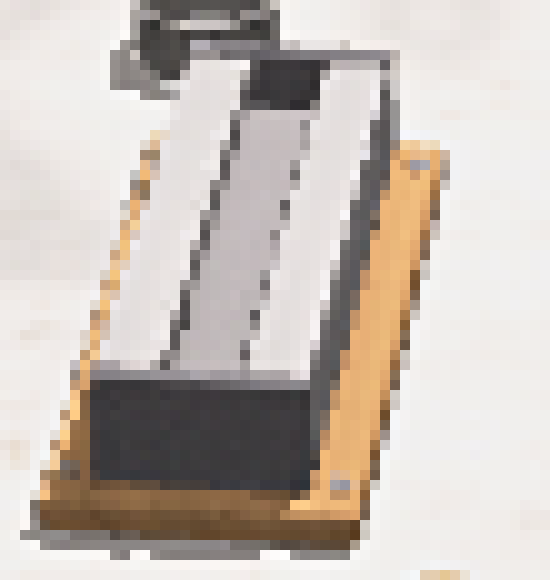

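Run:
```python
from h import *
T,S=cams()
print(tri(T,(205+595/8-.5,225+355/8-.5),S,(270+90/10-.5,187+380/10-.5)))
print(tri(T,(205+633/8-.5,225+180/8-.5),S,(270+312/10-.5,187+383/10-.5)))
# board corners z12 near cap end & far end
print(T.plane([(205+115/8-.5,225+33/8-.5),(205+668/8-.5,225+152/8-.5)],.012))
# far cap end (left in top) at z47
print(T.plane([(205+112/8-.5,225+68/8-.5),(205+68/8-.5,225+240/8-.5),(205+633/8-.5,225+180/8-.5),(205+595/8-.5,225+355/8-.5)],.047))
# nut end points of the bar top: left/right ends
from plant import robot
for yaw in (0,90,-90,180,78,102,-78,-168,12,-12,168):
    pass
t=cv2.imread('pics/top0.png')[232:256,364:402]
cv2.imwrite('pics/nt.png',cv2.resize(t,None,fx=16,fy=16,interpolation=cv2.INTER_NEAREST))
```

```text
(array([0.3723797 , 0.11731014, 0.04593743]), np.float64(0.002420728744699936))
(array([0.43154262, 0.10457811, 0.04888611]), np.float64(0.0014013742916586694))
[[0.48688416 0.2898337  0.012     ]
 [0.44477114 0.09588912 0.012     ]]
[[0.47083202 0.2824477  0.047     ]
 [0.41237942 0.29643335 0.047     ]
 [0.43239008 0.10474828 0.047     ]
 [0.37355904 0.11720879 0.047     ]]
```

View pics/nt.png

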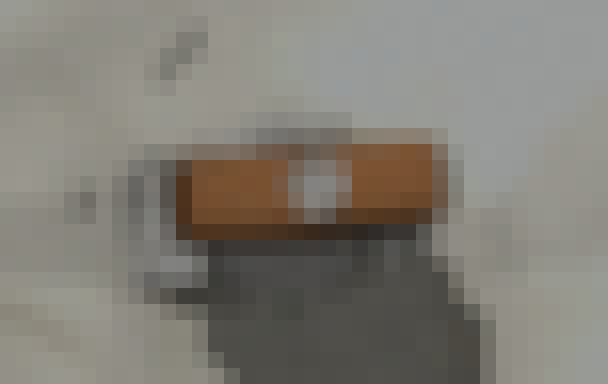

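Run:
```python
from h import *
from plant import robot
T,S=cams()
c=T.plane([(364+315.5/16-.5,232+185/16-.5),(375.4,364*0+232+192/16-.5),(391,232+177/16-.5),(351,249),(412,241)],.069)
print(c); d=c[1]-c[2]; yawn=np.degrees(np.arctan2(-d[0],d[1]));print(yawn,np.linalg.norm(d))
x,y=c[0][:2]
for p,yw in(((x,y,.25),180+yawn),((x,y,.104),180+yawn),((x,y,.108),90+yawn)):
    print(robot.ik(p,[180,0,yw]))
for yw in(77.6,167.6): print(robot.ik((.4218,.2,.14),[180,0,yw]))
```

```text
[[ 0.44049626 -0.16091522  0.069     ]
 [ 0.43939013 -0.14014289  0.069     ]
 [ 0.44176928 -0.18162231  0.069     ]
 [ 0.4249805  -0.07539973  0.069     ]
 [ 0.44577793 -0.23771185  0.069     ]]
3.282736424948252 0.04154759637516169
[-36.11005226 -17.55244307 -22.10154599  85.45089709   0.
 -39.39278869]
[-36.11005226 -13.87406534 -34.37416257  69.49990277   0.
 -39.39278869]
[-36.11005226 -14.08359526 -34.12094553  69.96264972   0.
  50.60721131]
[  9.24975204 -15.9459536  -32.26680924  73.67914436   0.
 111.64975204]
[  9.24975204 -15.9459536  -32.26680924  73.67914436   0.
  21.64975204]
```

```bash
python3 - <<'E'
from h import *
from plant import robot
x,y,w=.4405,-.1612,3.4
def st(n):
    o=robot.observe();print(n,round(o['time'],2),o['tool_pos'].round(4),o['tcp_rot'].round(2),o['ft_force'].round(2),round(o['gripper_width'],4))
robot.move_pose([x,y,.22],[180,0,180+w]);st('above')
robot.set_gripper(.066)
robot.line_to([x,y,.104],vel=.15,guard=8);st('down')
cv2.imwrite('pics/s1.png',robot.grab_frame('side')[200:360,230:400]);cv2.imwrite('pics/t1.png',robot.grab_frame('top')[190:300,300:460])
E
python3 -c "
import cv2
for n in ('s1','t1'): cv2.imwrite(f'pics/{n}b.png',cv2.resize(cv2.imread(f'pics/{n}.png'),None,fx=3.5,fy=3.5,interpolation=2))"
```

```text
above 2.73 [ 0.4407 -0.1608  0.2201] [-1.8000e+02  1.0000e-02 -1.7656e+02] [-0.44 -0.01  0.01] 0.0857
down 3.98 [ 0.4409 -0.1615  0.1048] [-1.7996e+02  5.0000e-02 -1.7660e+02] [ 0.1  -0.81  0.58] 0.0659
```

View pics/s1b.png

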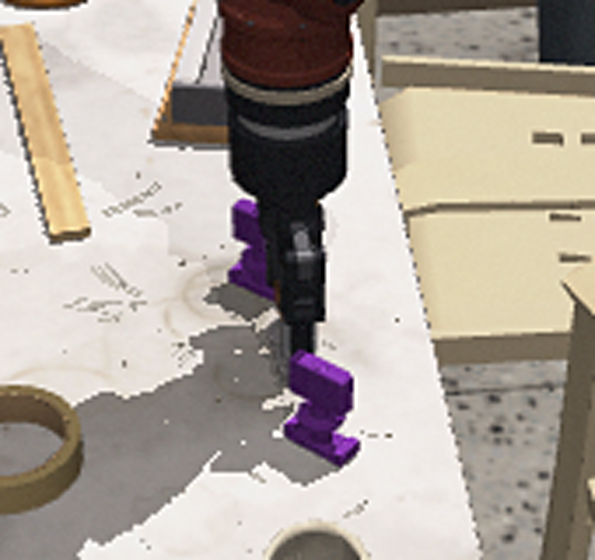

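View pics/t1b.png

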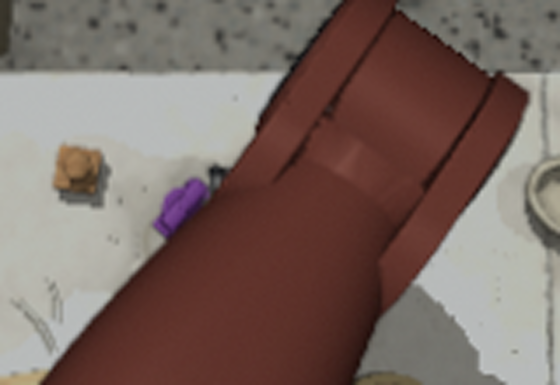

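The jaws straddle the bar's long ends and are clear of the purple nuts. I'll close lightly to centre the nut, then regrasp across the bar.

Run:
```python
from h import *
from plant import robot
x,y,w=.4405,-.1612,3.4
def st(n):
    o=robot.observe();print(n,round(o['time'],2),o['tool_pos'].round(4),o['tcp_rot'].round(2),o['ft_force'].round(2),round(o['gripper_width'],4))
robot.set_gripper(.0435);st('sq')
robot.set_gripper(.066);st('open')
robot.line_to([x,y,.16],vel=.15);st('up')
robot.line_to([x,y,.159],vel=.05,rotation=[180,0,90+w]);st('rot')
robot.line_to([x,y,.108],vel=.12,guard=8);st('down')
robot.set_gripper(.0);st('grip')
```

```text
sq 4.42 [ 0.4409 -0.1616  0.1048] [-1.7995e+02  6.0000e-02 -1.7660e+02] [-0.11  0.14  5.15] 0.0436
open 4.77 [ 0.4403 -0.1611  0.1037] [ 1.7998e+02 -2.0000e-02 -1.7660e+02] [-0.17  0.55  0.35] 0.0659
up 5.29 [ 0.4405 -0.1612  0.1596] [-180.     0.  -176.6] [ 0.23 -0.09 -0.65] 0.0658
rot 7.01 [ 0.4404 -0.1611  0.1587] [-1.7998e+02 -2.0000e-02  9.3440e+01] [-0.56 -0.22  0.27] 0.0658
down 7.58 [ 0.4405 -0.1612  0.1083] [-180.     0.    93.4] [-0.05  0.12 -0.32] 0.0663
grip 8.11 [ 0.4408 -0.1614  0.1086] [1.7996e+02 4.0000e-02 9.3400e+01] [-0.47 -0.56  4.05] 0.0132
```

Run:
```python
from h import *
from plant import robot
def st(n):
    o=robot.observe();print(n,round(o['time'],2),o['tool_pos'].round(4),o['tcp_rot'].round(2),o['ft_force'].round(2),round(o['gripper_width'],4))
robot.line_to([.4405,-.1612,.22],vel=.2);st('up')
robot.move_pose([.4218,.2,.20],[180,0,77.6]);st('rail')
robot.pause(.2);st('r')
s=robot.grab_frame('side');t=robot.grab_frame('top')
cv2.imwrite('pics/s2f.png',s);cv2.imwrite('pics/t2f.png',t)
cv2.imwrite('pics/s2.png',cv2.resize(s[130:250,240:360],None,fx=5,fy=5,interpolation=2))
cv2.imwrite('pics/t2.png',cv2.resize(t[190:300,170:320],None,fx=4,fy=4,interpolation=2))
```

```text
up 8.82 [ 0.4401 -0.1609  0.2185] [-1.7992e+02 -7.0000e-02  9.3400e+01] [-0.24 -0.29 -2.01] 0.0135
rail 10.18 [0.422  0.1994 0.1996] [-1.7998e+02  3.0000e-02  7.7580e+01] [ 0.26 -0.23 -1.75] 0.0132
r 10.38 [0.4222 0.1992 0.2   ] [180.     0.    77.52] [-0.18 -0.5  -1.42] 0.013
```

View pics/s2.png

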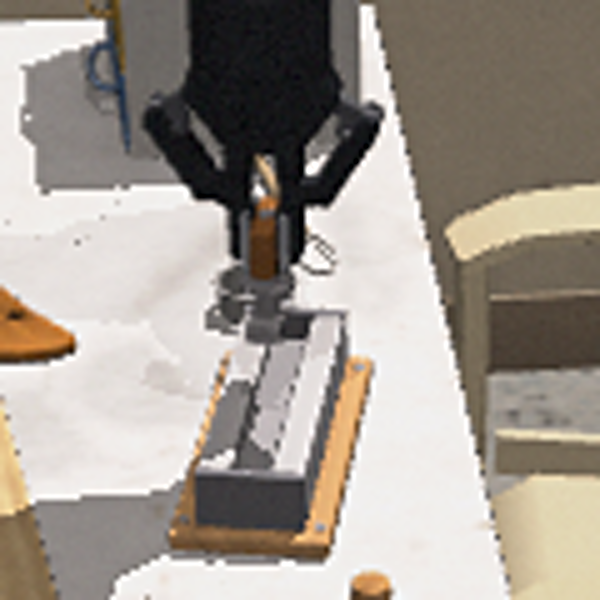

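View pics/t2.png

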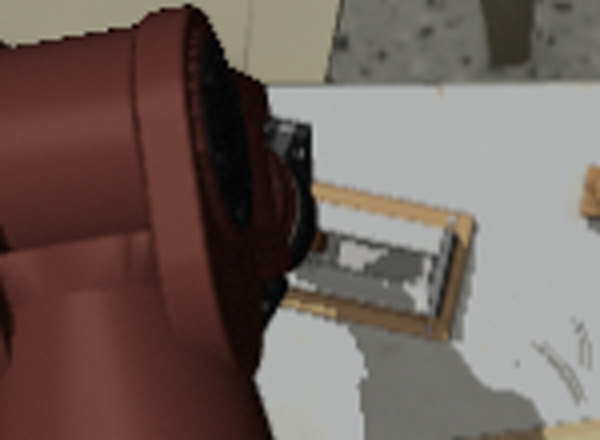

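Side view: the nut hangs upright in the jaws, with its foot at about (293,195) above the rail; the arm hides the top view. Next I lower to a hover and compare with the projection.

Run:
```python
from h import *
from plant import robot
T,S=cams()
def st(n):
    o=robot.observe();print(n,round(o['time'],2),o['tool_pos'].round(4),o['tcp_rot'].round(2),o['ft_force'].round(2),round(o['gripper_width'],4))
robot.line_to([.4218,.2,.1625],vel=.1);robot.pause(.15);st('hover')
s=robot.grab_frame('side')
cv2.imwrite('pics/s3f.png',s)
o=robot.observe();p=o['tool_pos'];a=np.radians(12.4);ax=np.array([np.sin(a),np.cos(a),0]);pe=np.array([np.cos(a),-np.sin(a),0])
n=p-[0,0,.1084]
pts={'bar':[n+[0,0,.054]-ax*.022+pe*k for k in(-.007,.007)],'foot':[n+[0,0,.006]-ax*.024+pe*k for k in(-.010,.010)]}
s4=cv2.resize(s[170:250,260:340],None,fx=7,fy=7,interpolation=0)
for k,v in pts.items():
    q=S.proj(v);print(k,q.round(2))
    for u in q: cv2.circle(s4,(int((u[0]-260+.5)*7),int((u[1]-170+.5)*7)),2,(0,0,255),-1)
for sgn in(-1,1):
    for off in(-.09,.09):
        u=S.proj([np.array([.4218,.2,.047])+sgn*pe*.011+ax*off])[0];cv2.circle(s4,(int((u[0]-260+.5)*7),int((u[1]-170+.5)*7)),2,(0,255,0),-1)
        u=S.proj([np.array([.4218,.2,.047])+sgn*pe*.03+ax*off])[0];cv2.circle(s4,(int((u[0]-260+.5)*7),int((u[1]-170+.5)*7)),2,(255,255,0),-1)
cv2.imwrite('pics/s3.png',s4)
```

```text
hover 11.15 [0.4223 0.2001 0.1633] [ 1.7993e+02 -3.0000e-02  7.7600e+01] [-0.4   0.97 -2.33] 0.0134
bar [[290.75 192.02]
 [295.78 192.27]]
foot [[290.15 207.21]
 [297.23 207.6 ]]
```

View pics/s3.png

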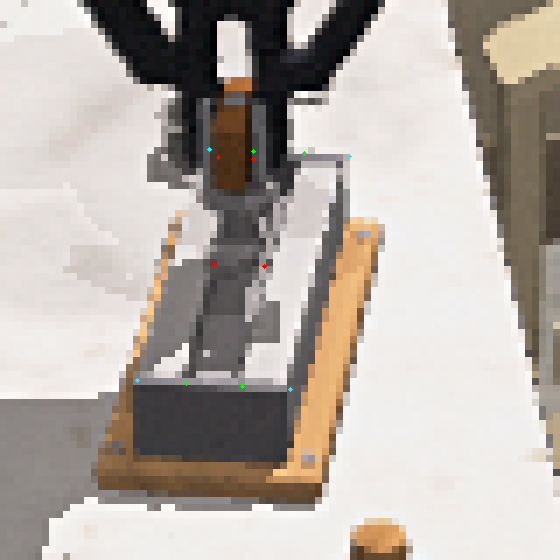

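```bash
cat >> h.py <<'E'
a_=np.radians(12.4);AX=np.array([np.sin(a_),np.cos(a_),0]);PE=np.array([np.cos(a_),-np.sin(a_),0])
O=np.array([.4218,.2,0]);H=.1084
def st(n):
    from plant import robot
    o=robot.observe();d=o['tool_pos']-O;f=o['ft_force']
    print(n,'t',round(o['time'],2),'pe %.2f ax %.2f nutz %.2f'%(d@PE*1e3,d@AX*1e3,(d[2]-H)*1e3),'yaw',o['tcp_rot'][2].round(2),'Fpe %.1f Fax %.1f Fz %.1f'%(f@PE,f@AX,f[2]),'Mz',o['torque'][2].round(2),'w',round(o['gripper_width'],4))
    return o
def P(pe,ax,nz): return O+PE*pe/1e3+AX*ax/1e3+np.array([0,0,H+nz/1e3])
E
python3 - <<'E'
from h import *
from plant import robot
st('0')
print(robot.line_to(P(0,0,44),vel=.03,guard=5));st('in')
robot.pause(.1);st('in')
E
```

```text
0 t 11.2 pe 0.38 ax 0.17 nutz 54.87 yaw 77.6 Fpe -0.2 Fax -0.4 Fz -0.6 Mz 0.01 w 0.0132
False
in t 11.68 pe -0.14 ax -0.06 nutz 43.79 yaw 77.6 Fpe -0.4 Fax 0.5 Fz -1.9 Mz 0.02 w 0.0134
in t 11.78 pe -0.08 ax -0.01 nutz 44.01 yaw 77.6 Fpe 0.4 Fax 0.7 Fz -1.3 Mz -0.03 w 0.0132
```

Run:
```python
from h import *
from plant import robot
r=robot.line_to(P(5,0,44.3),vel=.012,guard=4);st('+ %s'%r)
robot.line_to(P(0,0,44.3),vel=.03);st('0')
r=robot.line_to(P(-5,0,44.3),vel=.012,guard=4);st('- %s'%r)
robot.line_to(P(0,0,44.3),vel=.03);st('0')
```

```text
+ True t 12.12 pe 2.30 ax -0.07 nutz 43.67 yaw 77.61 Fpe -1.1 Fax 0.0 Fz -0.4 Mz -0.04 w 0.0135
0 t 12.37 pe -0.11 ax 0.01 nutz 44.20 yaw 77.62 Fpe -0.3 Fax -0.4 Fz -1.5 Mz -0.02 w 0.0128
- True t 12.64 pe -1.09 ax 0.01 nutz 44.42 yaw 77.6 Fpe 1.3 Fax 0.7 Fz 3.4 Mz -0.02 w 0.0131
0 t 12.89 pe -0.13 ax -0.08 nutz 43.96 yaw 77.6 Fpe 1.1 Fax 0.8 Fz -0.6 Mz 0.0 w 0.0132
```

Run:
```python
from h import *
from plant import robot
r=robot.line_to(P(5,0,44.3),vel=.015,guard=7);st('+ %s'%r)
robot.line_to(P(0.5,0,44.3),vel=.03)
r=robot.line_to(P(-5,0,44.3),vel=.015,guard=7);st('- %s'%r)
robot.line_to(P(0.5,0,44.3),vel=.03);robot.pause(.1);st('0')
```

```text
+ True t 13.21 pe 2.57 ax -0.22 nutz 43.29 yaw 77.61 Fpe 0.4 Fax 0.3 Fz -0.9 Mz -0.03 w 0.0129
- True t 13.77 pe -1.57 ax 0.06 nutz 44.86 yaw 77.59 Fpe 2.9 Fax -1.1 Fz 2.4 Mz 0.01 w 0.0132
0 t 14.12 pe 0.23 ax -0.10 nutz 43.92 yaw 77.59 Fpe -0.2 Fax 0.0 Fz -1.2 Mz -0.03 w 0.0132
```

Run:
```python
from h import *
from plant import robot
r=robot.line_to(P(.5,0,34.5),vel=.025,guard=6);st('low %s'%r)
robot.pause(.1);st('p')
```

```text
low False t 14.66 pe 0.39 ax -0.06 nutz 34.37 yaw 77.59 Fpe -0.3 Fax -1.0 Fz -1.2 Mz -0.04 w 0.0133
p t 14.76 pe 0.44 ax -0.00 nutz 34.55 yaw 77.59 Fpe 0.4 Fax -0.3 Fz -1.9 Mz -0.0 w 0.013
```

Run:
```python
from h import *
from plant import robot
for z in (31.5,28,25.5,24,23.3):
    r=robot.line_to(P(.5,0,z),vel=.02,guard=9);robot.pause(.1);o=st('z%s %s'%(z,r))
    if r or o['ft_force'][2]>14: break
```

```text
z31.5 False t 15.16 pe 0.70 ax 0.11 nutz 31.85 yaw 77.59 Fpe -0.3 Fax -0.1 Fz 2.1 Mz 0.06 w 0.0132
z28 False t 15.58 pe 0.71 ax 0.09 nutz 28.26 yaw 77.59 Fpe 0.8 Fax 0.7 Fz 4.9 Mz -0.02 w 0.0128
z25.5 False t 15.96 pe 0.72 ax 0.08 nutz 25.83 yaw 77.59 Fpe -1.5 Fax 0.9 Fz 6.4 Mz -0.02 w 0.0132
z24 False t 16.31 pe 0.73 ax 0.09 nutz 24.42 yaw 77.59 Fpe -0.1 Fax 0.3 Fz 7.3 Mz 0.03 w 0.0135
z23.3 False t 16.66 pe 0.74 ax 0.09 nutz 23.80 yaw 77.59 Fpe -0.2 Fax 0.3 Fz 7.4 Mz 0.04 w 0.0131
```

Run:
```python
from h import *
from plant import robot
for i,dy in enumerate((8,20,35,50)):
    r=robot.line_to(P(.4,0,23.2+.05*(i%2)),vel=.02,rotation=[180,0,77.6+dy],guard=10);robot.pause(.05);o=st('dy%s %s'%(dy,r))
    if r or abs(o['torque'][2])>.4: print('stop');break
```

```text
dy8 False t 17.0 pe 0.69 ax 0.10 nutz 23.74 yaw 85.61 Fpe 0.0 Fax -0.7 Fz 7.4 Mz 0.04 w 0.013
dy20 False t 17.41 pe 0.72 ax 0.10 nutz 23.80 yaw 97.61 Fpe -0.2 Fax -0.3 Fz 7.1 Mz 0.02 w 0.0133
dy35 False t 17.87 pe 0.73 ax 0.12 nutz 23.75 yaw 112.61 Fpe 0.6 Fax 0.5 Fz 7.3 Mz 0.05 w 0.0136
dy50 False t 18.32 pe 0.73 ax 0.13 nutz 23.80 yaw 127.61 Fpe 0.4 Fax 0.5 Fz 8.1 Mz 0.07 w 0.013
```

Run:
```python
from h import *
from plant import robot
for i,dy in enumerate((62,73,82,90)):
    r=robot.line_to(P(.4,0,23.2+.05*(i%2)),vel=.02,rotation=[180,0,77.6+dy],guard=10);robot.pause(.05);o=st('dy%s %s'%(dy,r))
    if r or abs(o['torque'][2])>.4: print('stop');break
else:
  robot.pause(.1)
  for z in (25,26.5,28,29):
    r=robot.line_to(P(.4,0,z-.4),vel=.02,guard=8);robot.pause(.1);o=st('z%s %s'%(z,r))
    if r: break
```

```text
dy62 False t 18.73 pe 0.75 ax 0.14 nutz 23.76 yaw 139.61 Fpe -0.5 Fax 0.1 Fz 7.2 Mz 0.02 w 0.0131
dy73 False t 19.12 pe 0.72 ax 0.13 nutz 23.78 yaw 150.61 Fpe 0.4 Fax -0.3 Fz 8.2 Mz 0.1 w 0.0134
dy82 False t 19.48 pe 0.75 ax 0.13 nutz 23.78 yaw 159.61 Fpe 0.4 Fax 0.4 Fz 6.7 Mz 0.05 w 0.0135
dy90 False t 19.82 pe 0.72 ax 0.14 nutz 23.79 yaw 167.61 Fpe -2.1 Fax 0.5 Fz 7.5 Mz 0.05 w 0.0132
z25 False t 20.27 pe 0.71 ax 0.14 nutz 25.08 yaw 167.61 Fpe 0.6 Fax 0.5 Fz 6.4 Mz 0.05 w 0.0131
z26.5 False t 20.62 pe 0.72 ax 0.12 nutz 26.48 yaw 167.6 Fpe 0.3 Fax 1.0 Fz 5.3 Mz 0.05 w 0.0131
z28 False t 20.98 pe 0.67 ax 0.11 nutz 27.84 yaw 167.6 Fpe 1.5 Fax 1.7 Fz 4.1 Mz 0.01 w 0.013
z29 False t 21.32 pe 0.58 ax 0.08 nutz 28.70 yaw 167.6 Fpe 2.2 Fax 0.6 Fz 5.2 Mz 0.03 w 0.0134
```

Run:
```python
from h import *
from plant import robot
r=robot.line_to(P(.5,0,29),vel=.01,guard=6);robot.pause(.2);st('z29 %s'%r)
r=robot.line_to(P(.5,0,29.5),vel=.01,guard=6);robot.pause(.2);st('z29.5 %s'%r)
```

```text
z29 False t 21.77 pe 0.53 ax 0.02 nutz 28.99 yaw 167.6 Fpe 2.4 Fax 1.9 Fz 4.8 Mz -0.04 w 0.013
z29.5 False t 22.23 pe 0.45 ax -0.04 nutz 29.12 yaw 167.6 Fpe 5.9 Fax 1.4 Fz 0.3 Mz 0.01 w 0.0134
```

Run:
```python
from h import *
from plant import robot
for pe in (.9,1.3):
    r=robot.line_to(P(pe,0,29),vel=.01,guard=6);robot.pause(.2);st('pe%s %s'%(pe,r))
```

```text
pe0.9 False t 22.68 pe 0.65 ax -0.02 nutz 28.92 yaw 167.6 Fpe 0.3 Fax 1.7 Fz 3.7 Mz 0.02 w 0.0134
pe1.3 False t 23.12 pe 0.94 ax -0.07 nutz 28.79 yaw 167.61 Fpe -3.8 Fax 0.6 Fz 3.2 Mz 0.04 w 0.0132
```

Run:
```python
from h import *
from plant import robot
robot.line_to(P(.9,0,29.1),vel=.01);robot.pause(.2);st('pre')
robot.set_gripper(.06);st('open')
robot.line_to(P(.9,0,110),vel=.15,guard=8);st('up')
robot.move_pose([.24,.53,.30],[180,0,156]);st('away')
s=robot.grab_frame('side');t=robot.grab_frame('top')
cv2.imwrite('pics/s9f.png',s);cv2.imwrite('pics/t9f.png',t)
cv2.imwrite('pics/s9.png',cv2.resize(s[165:255,255:345],None,fx=6,fy=6,interpolation=0))
cv2.imwrite('pics/t9.png',cv2.resize(t[220:285,175:300],None,fx=6,fy=6,interpolation=0))
```

```text
pre t 23.57 pe 0.84 ax -0.06 nutz 29.05 yaw 167.6 Fpe -1.8 Fax 1.2 Fz 4.0 Mz -0.03 w 0.0131
open t 24.08 pe 0.93 ax -0.04 nutz 29.06 yaw 167.6 Fpe -0.0 Fax -0.5 Fz 0.8 Mz -0.02 w 0.0601
up t 24.77 pe 0.69 ax -0.11 nutz 109.20 yaw 167.6 Fpe -0.2 Fax -0.7 Fz -1.1 Mz 0.01 w 0.0601
away t 26.21 pe -247.64 ax 282.83 nutz 191.11 yaw 155.96 Fpe 0.3 Fax 0.0 Fz 0.2 Mz -0.02 w 0.0599
```

View pics/s9.png

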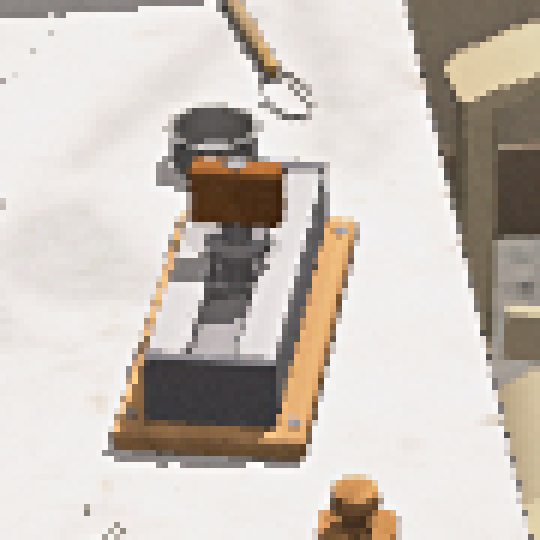

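View pics/t9.png

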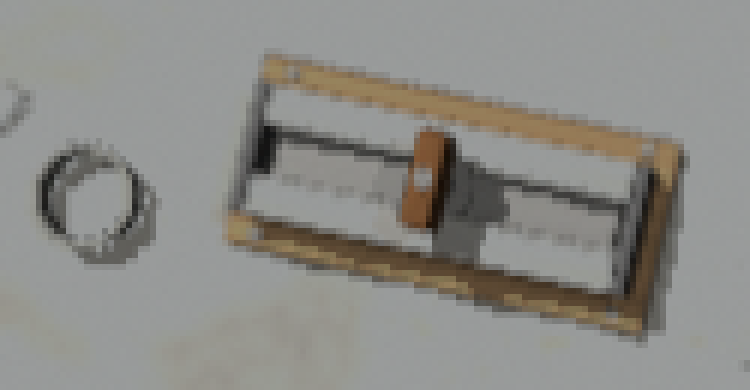

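View pics/t9f.png

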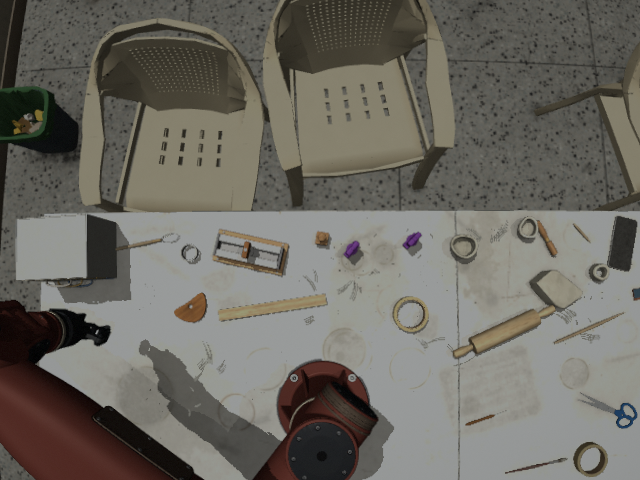

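Run:
```python
from h import *
from plant import robot
T,S=cams()
p,e=tri(T,(175+424/6-.5,220+178/6-.5),S,(255+237/6-.5,165+162/6-.5));print(p,e,(p-O)@PE,(p-O)@AX)
for n,r in(('top',((322,238),(191,253),(463,248))),('side',())):
    a=cv2.imread('pics/%s0.png'%n).astype(int);b=cv2.imread('pics/%s9f.png'%n[0]).astype(int)
    for c in r: print(c,abs(a-b)[c[1]-14:c[1]+14,c[0]-14:c[0]+14].max())
robot.job_done();print(robot.observe()['time'])
```

```text
[0.42182109 0.1997694  0.09856974] 0.0023540799569095453 7.012057229521111e-05 -0.0002206928900317339
(322, 238) 3
(191, 253) 3
(463, 248) 8
the job is handed in; nothing more can be done
the job is handed in; nothing more can be done
```

The nut is locked in the rail at about the middle of its length, and I handed the job in. The last clock reading was 26.2 s, taken after the arm had moved clear.

**What I did**
- I picked the brown-grip steel nut standing between the two purple look-alikes. I squeezed it lightly along its bar to centre it, then gripped it across the bar.
- I felt for both slot edges, lowered the nut through without contact, and pressed the strip to a nut height of about 23.8 mm (about 7 to 8 N on the wrist sensor).
- I turned it 90° there with almost no resistance (0.1 N m at most), then eased it up until it met the lips at about 29 mm, trimmed out the side force, and let go.

**Last checks**
- **Position:** two-view triangulation puts the bar's top at 98.6 mm; 98 mm is expected for a nut hanging at 29 mm. It sits within 0.3 mm of the rail's middle, and the two rays miss each other by 2.4 mm, in line with the calibration.
- **Orientation:** the bar lies across the slot in both views.
- **Other items:** the stamp, ring cutter and pot look unchanged from the first top picture.

**What disagreed**
- The first slot-edge probe seemed to stop early on noise, so I repeated it with a higher force threshold.
- When I tested the hang, a side force of about 6 N built up. A 0.4 mm shift removed it before release.

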